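# Vent-set the cap of a clamped media bottle

### The arm

A 6-joint arm with a two-finger parallel gripper is mounted at the origin on the work surface. World frame = base frame: x ahead of the robot, y to its left, z up, the work surface at z = 0. Lengths are in m, angles in rad, forces in N, time in s.
With the tool pointing down it reaches from about 0.3 to 0.875 m from the base axis. Payload 4.2 kg.
Tool frame: the origin (TCP) lies on the mounting face of the last link; the fingertips stand nose_length ahead of it and the grasp point (between the pads) lies 155 mm ahead of it (nose_length is the distance from the TCP to the fingertips, in m); z points along the fingers, y is the line along which they close (so a half turn about z gives the same grasp; the last joint's range is limited). The gripper opens to 85 mm and grips with 20 to 120 N. Pads are 22 mm wide; open, the fingers measure 114 mm over their backs; the gripper's body (76 mm by 85 mm) begins 54 mm behind the grasp point. The pads swing forward as they close: fully open they stand 13 mm farther back than shut.
Start: joints at [1.17, 0.32, 1.565, -0, 1.257, -0.02], TCP at [0.214, 0.534, 0.405] pointing down, gripper open.
Joint ranges: [-3.11, 3.11], [-0.84, 2.01], [0.21, 2.61], [-1.34, 4.49], [0.05, 2.63], [-2.56, 2.56]. Speed limits (rad/s): [2.57, 2.57, 3.14, 3.14, 3.14, 3.14].

### API

Orientations are given as a unit quaternion [x, y, z, w].
In Python, from plant import * gives the robot as it stands.
- The arm moves only by the tool arm_command, never from a script. Its argument "motion" is a list of rows, each an object with "delta_rot": the turn, a rotation vector about the tool's x, y, z in degrees, a list of three; "dp": the shift along the tool's x, y, z in cm, a list of three; "gripper": the opening in per cent of the stroke, from 0 (shut) to 100 (fully open). A call has exactly 5 rows; each row is the pose to reach, as a shift and turn from the pose commanded when the call began, along the tool's axes at that moment; what a row does not reach only later rows make up. A row lasts 1/10 s, in which the tool goes at most 50 mm and 8.59 degrees, less where a joint would pass 70% of its speed; a pose out of reach is approached as far as the arm can. A call with a gripper value outside its range is refused whole. The fingers move at their own pace and stop on an object; the grip force is fixed at half the most. Time passes only in rows, so rows that repeat a pose let the fingers close, or fill a call up. It gives the time, the measured TCP pose, the force, the opening and the grip force at its end, in the units of the state.
- state(): the state, without advancing time (a new reading comes with each control period).
- snapshot(name): name is "scene" or "top"; returns (picture, depth): 420x560x3 uint8, blue, green, red; 420x560 float32, m along the optical axis (not along the pixel's ray), 0 where there is no reading.
- camera_model(name): a dict with "intrinsics" (3x3 intrinsics, pixels), "k1" (the pictures are not rectified: a ray, as slopes to the right and down, at radius r is drawn at 1 + k1 r^2 times it, then the intrinsics apply), "cam_to_world" (4x4, takes a point from camera to world coordinates). Camera axes: x right, y down, z forward; pixel columns grow to the right and rows downward; lengths in m; the calibration is good to about 2 mm. A picture is of the moment at which its call begins. camera_model takes no time and is no camera call.
- sign_off(): hands the job in; it is judged then, once.
Trained networks look in the newest picture that a camera, given by its name, has taken for a name from the list of things; names that differ only in an ending like _2 or _b are one class to them, and where a whole thing is asked for, a point or a joint stands for the part that bears it (a point fixed in the world has none). Each returns a list of dicts, best first, with "p" (0 to 1); they miss things now and then, are a little off and sometimes report something else, mostly with a low value. They report only what shows in the picture. A call takes as long as a camera call.
- spot_in(camera, name): "at" ([column, row] as shares, 0 to 1, of the picture: columns of its width, rows of its height, amid what is visible of it).
The state is a dict: "clock": time; "joints": joint angles; "qd": joint speeds; "joint_torque": joint torques, N m; "tcp_pos": TCP position; "orientation": TCP orientation; "contact_force": force on the tool from outside, world axes, zero at the start; "moment": the same for the moment, N m; "opening": opening from 0.0 (shut) to 1.0 (fully open); "grasp_force": force on a finger pad.
Only numpy, scipy, OpenCV 4.12 (cv2) and the standard library are available. Lean on these libraries where they do the work, as an engineer would, in place of code of your own. Each camera call takes 0.05 s, during which the arm holds its last target. There are 200 camera calls.

### The job

Get the amber bottle ready for the autoclave: push the toggle clamp's handle down over centre so that its arm locks on the bottle's shoulder, then screw the cap clockwise until it bottoms out, and back it off a quarter turn so that it can vent. Finish with the cap still gripped in the fingers at that quarter turn and the clamp still locked; do not let go. Leave the other things on the bench where they are.

Things in the scene. Friction and masses are not known exactly. Their poses are not given: they have to be found in the camera images.
- stand: fixed aluminium bottle stand: plate 110 mm (x) by 235 mm (y), 10 mm thick, from 60 mm on its -y side to 175 mm on its +y side of the origin. Origin: at bench height on the bottle's upright axis; z up; +y runs level from the bottle to the toggle clamp, whose steel bracket stands at y 88 to 140 mm, 68 mm wide, 94 mm tall
- shoulder_mid (a point): on the bottle's axis, level with its flat shoulder, 72 mm above the bench. Squat amber glass bottle in a round nest: body 84 mm across, neck 36 mm, screw cap on top. Two steel lugs (40 mm tall) key it so that it does not turn; the clamp keeps it down
- clamp (a joint): angle of the clamp's handle (rad): 0 = open, handle 68 degrees above level, leaning outward (to the stand's +y); grows as it is swung outward and down; locked at about 1.05, handle then nearly level (8 degrees up), pointing along the stand's +y. Sprung over centre: needs up to about 12 N at the handle's end; beyond about 0.5 it snaps shut by itself and stays locked
- clamp_axle (a point): the handle's level axle, parallel to the stand's x, at y 127 mm and z 80 mm in the stand's frame; fixed
- handle_end (a point): point on the centre line of the round rubber handle grip (18 mm thick), 95 mm from the handle's axle and 20 mm short of its free end; moves with the handle
- clamp_pad (a point): rubber pad at the end of the steel clamp arm, which a linkage swings as the handle moves. Open, the arm stands nearly upright on the bottle's side of the handle, top 175 mm above the bench; locked, it lies level below the cap, pad on the shoulder 31 mm from the bottle's axis, its top 95 mm above the bench
- cap: grey ribbed plastic screw cap, already started on the thread: 44 mm across (46 over its fine ribs), 30 mm tall. Origin: centre of its underside, on the bottle's axis, 106 mm above the bench when fully home; z up. A small raised bar on its top, 2 mm high, points along its x
- cap_center (a point): centre of the screw cap, half-way up, 121 mm above the bench when fully home
- cap_turn (a joint): turn of the cap relative to the bottle (rad): 0 = bottomed out (hard stop), grows as it is unscrewed (anticlockwise from above); starts between 2.0 and 3.0, so it takes two or more grasps. The cap rises 6 mm per full turn. Thread friction about 0.05 N m; at the stop it gives about 0.15 rad per N m
- vial_a: bystander: small amber glass vial, 27 mm across, 60 mm tall, standing near the stand; origin at the centre of its underside
- vial_b: bystander: shorter amber glass vial, 27 mm across, 50 mm tall, standing near the stand; origin at the centre of its underside
- beaker: bystander: open glass beaker, 64 mm across, 75 mm tall, near the stand on its far side; origin at the centre of its underside
- dish: bystander: clear flat culture dish, 90 mm across, 15 mm tall; origin at the centre of its underside
- spare_collar: bystander: plain steel ring, 44 mm across, 14 mm tall, lying flat; origin at the centre of its underside
- jar: bystander: closed glass jar with lid, 70 mm across, 90 mm tall; origin at the centre of its underside
- spatula: bystander: hand spatula with yellow handle, 160 mm long, lying flat; origin at the centre of its underside

How it is judged:
By the outcome, as a careful person would: the job done as asked, in the order asked, and still so for the second after the job is handed in, while the arm keeps its last pose, push and grip.
It also fails if it takes over 72 s, if anything falls off the work surface, if the arm or the gripper's body presses on something with over 40 N, if the wrist force passes 120 N, or if a joint passes its speed limit or range.

## Working session

There is one attempt and no reset: what is moved stays moved. The work goes in short steps, Python scripts to look and compute and a tool call to move; the robot and the scene stay as the last step left them, time stands still between calls to the robot, and variables do not carry over. Pictures are saved under pics/ and viewed, at most 10 in all, crops included, and the job is handed in when it is done.

Besides the shell and the picture viewer there is one more tool, called after ">>>" in YAML: its name, and indented under it one key for each argument. arm_command: Moves the arm, as the interface text tells. Its arguments: {"type":"object","properties":{"motion":{"type":"array"}},"required":["motion"]}

```bash
mkdir -p pics; ls
cat > h.py <<'E'
from plant import *
import numpy as np, cv2
from scipy.spatial.transform import Rotation as R
def pix2w(cam,u,v,d):
    m=camera_model(cam);K=np.array(m["intrinsics"]);T=np.array(m["cam_to_world"]);k=m["k1"]
    x=(np.asarray(u)-K[0,2])/K[0,0];y=(np.asarray(v)-K[1,2])/K[1,1]
    a,b=x,y
    for _ in range(20):
        s=1+k*(a*a+b*b);a,b=x/s,y/s
    P=np.stack([a*d,b*d,d+0*a],-1)
    return P@T[:3,:3].T+T[:3,3]
def look(cam):
    return snapshot(cam)
E
python3 - <<'E'
from h import *
s=state();print({k:np.round(v,3).tolist() for k,v in s.items()})
try: print(nose_length)
except Exception as e: print(e)
for c in ("scene","top"):
    p,d=snapshot(c);cv2.imwrite(f"pics/{c}0.png",p);np.save(f"{c}0.npy",d)
    m=camera_model(c);print(c,np.round(m["cam_to_world"],3).tolist(),m["k1"],np.round(m["intrinsics"],1).tolist())
    for n in ("cap","handle_end","stand","clamp_pad","cap_center"):
        for r in spot_in(c,n)[:2]:
            u,v=r["at"][0]*560,r["at"][1]*420
            print(c,n,round(r["p"],2),round(u),round(v),np.round(pix2w(c,u,v,float(d[int(v),int(u)])),3))
E
```

```text
pics
{'clock': 0.0, 'joints': [1.17, 0.32, 1.566, -0.0, 1.257, -0.02], 'qd': [0.001, -0.0, 0.002, 0.0, 0.0, -0.0], 'joint_torque': [-0.001, -41.551, -23.416, -0.0, 0.008, -0.0], 'tcp_pos': [0.214, 0.534, 0.404], 'orientation': [0.189, 0.982, -0.001, -0.0], 'contact_force': [0.119, 0.277, 0.213], 'moment': [0.029, 0.079, -0.013], 'grasp_force': 0.0, 'opening': 1.005}
0.1734
scene [[-0.321, 0.714, -0.622, 1.314], [0.947, 0.236, -0.218, 0.27], [-0.009, -0.659, -0.752, 1.005], [0.0, 0.0, 0.0, 1.0]] -0.09539726671420073 [[490.6, 0.0, 276.7], [0.0, 490.6, 209.0], [0.0, 0.0, 1.0]]
scene cap 0.61 260 197 [ 0.572 -0.032  0.138]
scene handle_end 0.61 320 206 [0.561 0.113 0.142]
scene stand 0.61 280 231 [0.563 0.015 0.012]
scene clamp_pad 0.65 293 205 [0.57  0.051 0.137]
scene clamp_pad 0.61 285 228 [0.546 0.023 0.01 ]
scene cap_center 0.85 257 200 [ 0.587 -0.034  0.14 ]
scene cap_center 0.36 284 227 [0.545 0.019 0.009]
top [[0.016, -0.994, 0.107, 0.408], [-1.0, -0.017, -0.007, -0.001], [0.009, -0.107, -0.994, 1.553], [0.0, 0.0, 0.0, 1.0]] 0.0607138833128688 [[491.8, 0.0, 281.8], [0.0, 491.8, 209.5], [0.0, 0.0, 1.0]]
top cap 0.65 292 204 [ 0.577 -0.041  0.142]
top stand 0.86 276 213 [0.561 0.005 0.023]
top clamp_pad 0.47 264 212 [0.551 0.038 0.163]
```

Run:
```python
from h import *
for c,(x0,y0,x1,y1) in (("scene",(180,120,400,285)),("top",(210,150,350,255))):
    p=cv2.imread(f"pics/{c}0.png");cv2.imwrite(f"pics/{c}0c.png",cv2.resize(p[y0:y1,x0:x1],(800,600),interpolation=cv2.INTER_CUBIC))
# fits from depth
pts=[]
for c in("scene","top"):
    d=np.load(f"{c}0.npy");v,u=np.mgrid[0:420,0:560];P=pix2w(c,u.ravel(),v.ravel(),d.ravel());ok=d.ravel()>0;pts.append(P[ok])
    P=P[ok];
    near=np.hypot(P[:,0]-.575,P[:,1]+.037)<.03
    t=P[near&(P[:,2]>.13)&(P[:,2]<.155)]
    (x,y),r=cv2.minEnclosingCircle(t[:,:2].astype(np.float32));print(c,"cap",len(t),t.mean(0).round(4),(x,y,r),np.percentile(t[:,2],[5,50,95]).round(4))
    box=(abs(P[:,0]-.56)<.14)&(abs(P[:,1]-.02)<.22)
    t=P[box&(P[:,2]>.006)&(P[:,2]<.014)];print("plate",len(t),cv2.minAreaRect(t[:,:2].astype(np.float32)))
    t=P[box&(P[:,1]>.03)&(P[:,2]>.10)&(P[:,2]<.22)];print("high",len(t))
    for a in np.arange(.1,.22,.01):
        q=t[(t[:,2]>=a)&(t[:,2]<a+.01)]
        if len(q):print(round(a,2),len(q),q.mean(0).round(3),q.min(0).round(3),q.max(0).round(3))
```

```text
scene cap 237 [ 0.5735 -0.0385  0.1388] (0.5700713396072388, -0.039612527936697006, 0.02440910041332245) [0.1335 0.139  0.1421]
plate 1579 ((0.5581365823745728, 0.014420822262763977), (0.2766343355178833, 0.4264168441295624), 0.5216437578201294)
high 355
0.1 30 [0.561 0.07  0.106] [0.551 0.05  0.101] [0.568 0.1   0.11 ]
0.11 28 [0.562 0.072 0.115] [0.551 0.046 0.11 ] [0.569 0.107 0.12 ]
0.12 46 [0.559 0.082 0.125] [0.55  0.044 0.12 ] [0.568 0.113 0.13 ]
0.13 43 [0.561 0.076 0.135] [0.552 0.041 0.13 ] [0.569 0.117 0.139]
0.14 44 [0.561 0.084 0.145] [0.55  0.031 0.14 ] [0.569 0.12  0.15 ]
0.15 46 [0.56  0.078 0.155] [0.551 0.031 0.15 ] [0.569 0.125 0.16 ]
0.16 54 [0.559 0.077 0.164] [0.548 0.031 0.16 ] [0.571 0.128 0.17 ]
0.17 25 [0.556 0.122 0.175] [0.55  0.114 0.171] [0.561 0.133 0.179]
0.18 38 [0.553 0.125 0.185] [0.545 0.116 0.18 ] [0.56  0.134 0.189]
0.19 1 [0.551 0.127 0.19 ] [0.551 0.127 0.19 ] [0.551 0.127 0.19 ]
top cap 189 [ 0.5701 -0.038   0.1394] (0.5704330205917358, -0.03861876204609871, 0.0231519415974617) [0.1341 0.1394 0.1444]
plate 2224 ((0.559895396232605, 0.020134583115577698), (0.2794566750526428, 0.4392208755016327), 0.03687969595193863)
high 168
0.1 15 [0.554 0.082 0.104] [0.541 0.059 0.101] [0.571 0.095 0.109]
0.11 10 [0.555 0.073 0.116] [0.545 0.05  0.11 ] [0.562 0.102 0.119]
0.12 13 [0.553 0.086 0.125] [0.544 0.052 0.12 ] [0.565 0.107 0.13 ]
0.13 16 [0.555 0.079 0.134] [0.546 0.043 0.131] [0.565 0.104 0.139]
0.14 14 [0.554 0.081 0.145] [0.545 0.031 0.14 ] [0.569 0.109 0.15 ]
0.15 24 [0.555 0.075 0.155] [0.544 0.031 0.15 ] [0.568 0.114 0.16 ]
0.16 31 [0.557 0.063 0.164] [0.543 0.034 0.161] [0.568 0.118 0.169]
0.17 15 [0.55  0.119 0.176] [0.541 0.115 0.171] [0.559 0.126 0.18 ]
0.18 27 [0.55  0.126 0.185] [0.543 0.12  0.181] [0.558 0.134 0.189]
0.19 3 [0.551 0.126 0.191] [0.548 0.122 0.191] [0.554 0.13  0.192]
```

View pics/scene0.png

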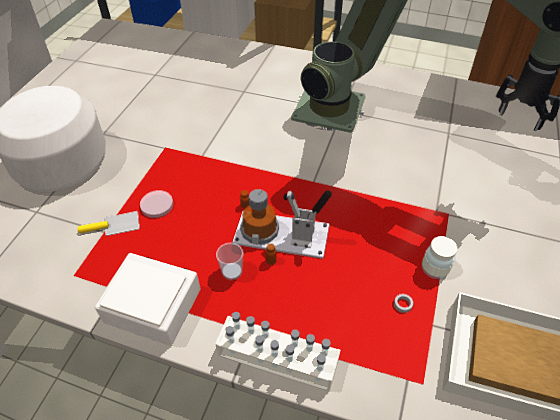

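View pics/top0c.png

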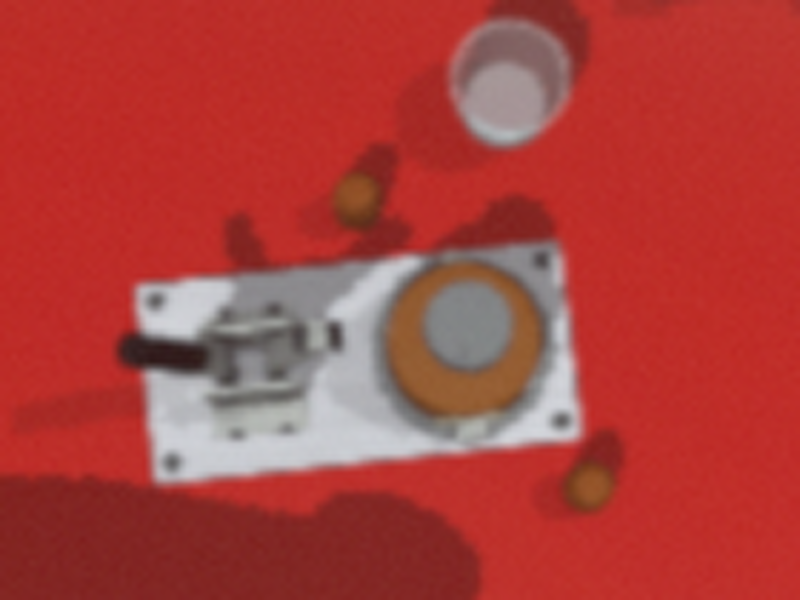

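View pics/scene0c.png

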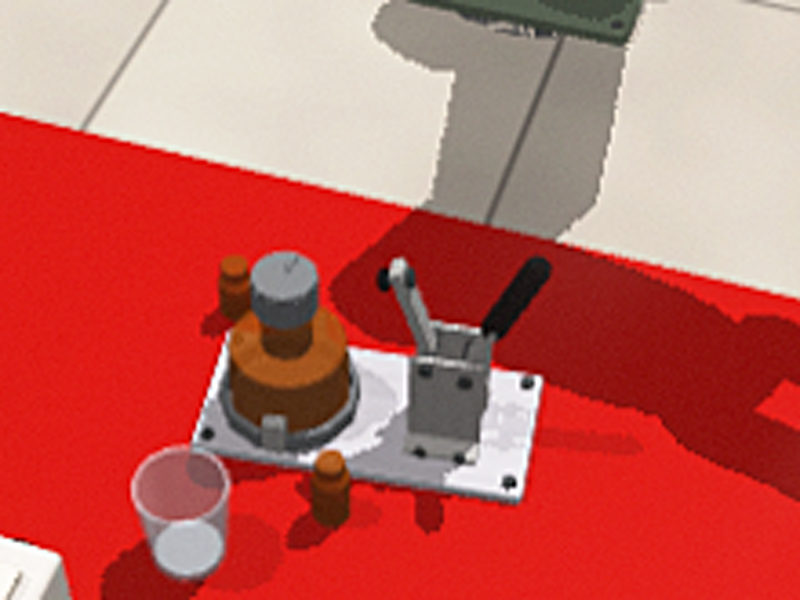

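The top crop shows the stand's long axis along world y, slightly tilted. Plate corners are at about (137,285), (560,242), (580,437) and (157,482), and the handle tip is at (130,350). The scene crop shows the clamp open, with vials and the beaker low around the stand.

Run:
```python
from h import *
def ray(c,u,v,z):
    a=pix2w(c,u,v,1.0);T=np.array(camera_model(c)["cam_to_world"])[:3,3];return T+(a-T)*(z-T[2])/(a[2]-T[2])
C=[(137,285),(560,242),(580,437),(157,482)]
W=np.array([ray("top",210+x*.175,150+y*.175,.01) for x,y in C]);print(W.round(4))
ex=((W[0]+W[3])-(W[1]+W[2]))/2;print("y axis len",np.linalg.norm(ex),"yaw",np.degrees(np.arctan2(-ex[0],ex[1])))
ex/=np.linalg.norm(ex);w=(W[0]+W[1]-W[2]-W[3])/2;print(np.linalg.norm(w))
O=W.mean(0)-ex*.0575;print("origin",O)
cap=ray("top",210+468*.175,150+326*.175,.139);print("cap top",cap)
n=np.array([ex[1],-ex[0],0])
for d in("scene","top"):
    D=np.load(d+"0.npy");v,u=np.mgrid[0:420,0:560];P=pix2w(d,u.ravel(),v.ravel(),D.ravel())
    Q=P-O;Y=Q@ex;X=Q@n;m=(D.ravel()>0)&(abs(X)<.05)&(Y>.14)&(Y<.2)&(P[:,2]>.14)&(P[:,2]<.2)
    print(d,m.sum(),"handle x,y,z",X[m].mean(),Y[m].mean(),P[m,2].max())
for k,(y,z) in dict(axle=(.127,.08),hend=(.1626,.168)).items(): print(k,O+ex*y+[0,0,z-.01])
s=state();print(R.from_quat(s["orientation"]).as_matrix().round(3).tolist())
```

```text
[[ 0.6027  0.1394  0.01  ]
 [ 0.6306 -0.0941  0.01  ]
 [ 0.5225 -0.1062  0.01  ]
 [ 0.494   0.1256  0.01  ]]
y axis len 0.2344197120149523 yaw 6.915749727103185
0.10916444995244196
origin [ 0.56936967 -0.04089052  0.01      ]
cap top [ 0.56833711 -0.0402029   0.139     ]
scene 140 handle x,y,z 0.005650444544569394 0.1599413983916781 0.19013525662777075
top 76 handle x,y,z 9.23914505528097e-06 0.159719220765238 0.19186736963756945
axle [0.55407764 0.08518546 0.08      ]
hend [0.54979105 0.12052644 0.168     ]
[[-0.928, 0.372, 0.0], [0.372, 0.928, 0.0], [0.0, 0.0, -1.0]]
```

>>> arm_command:
  motion:
    - {"dp": [-3.2, -1.9, 0], "delta_rot": [0, 0, 0], "gripper": 0}
    - {"dp": [-6.4, -3.9, 0], "delta_rot": [0, 0, 0], "gripper": 0}
    - {"dp": [-9.7, -5.8, 0], "delta_rot": [0, 0, 0], "gripper": 0}
    - {"dp": [-12.9, -7.8, 0], "delta_rot": [0, 0, 0], "gripper": 0}
    - {"dp": [-16.1, -9.7, 0], "delta_rot": [0, 0, 0], "gripper": 0}

```text
clock: 1.1
tcp_pos: [0.3277, 0.3826, 0.4049]
orientation: [0.189, 0.982, 0.0, 0.0]
contact_force: [0.0, -0.3, -0.4]
opening: 0.143
grasp_force: 0.0
```

>>> arm_command:
  motion:
    - {"dp": [-3.2, -1.9, 0], "delta_rot": [0, 0, 0], "gripper": 0}
    - {"dp": [-6.4, -3.9, 0], "delta_rot": [0, 0, 0], "gripper": 0}
    - {"dp": [-9.7, -5.8, 0], "delta_rot": [0, 0, 0], "gripper": 0}
    - {"dp": [-12.9, -7.8, 0], "delta_rot": [0, 0, 0], "gripper": 0}
    - {"dp": [-16.1, -9.7, 0], "delta_rot": [0, 0, 0], "gripper": 0}

```text
clock: 1.6
tcp_pos: [0.4412, 0.2326, 0.405]
orientation: [0.189, 0.982, 0.0, 0.0]
contact_force: [-0.0, 0.3, 0.2]
opening: 0.002
grasp_force: 0.0
```

>>> arm_command:
  motion:
    - {"dp": [-3.2, -1.9, 0], "delta_rot": [0, 0, 8], "gripper": 0}
    - {"dp": [-6.4, -3.9, 0], "delta_rot": [0, 0, 16], "gripper": 0}
    - {"dp": [-9.7, -5.8, 0], "delta_rot": [0, 0, 24], "gripper": 0}
    - {"dp": [-12.9, -7.8, 0], "delta_rot": [0, 0, 32], "gripper": 0}
    - {"dp": [-16.1, -9.7, 0], "delta_rot": [0, 0, 40], "gripper": 0}

```text
clock: 2.1
tcp_pos: [0.5547, 0.0827, 0.4048]
orientation: [0.516, 0.856, 0.0, 0.0]
contact_force: [0.8, 0.8, -0.3]
opening: -0.006
grasp_force: 0.0
```

>>> arm_command:
  motion:
    - {"dp": [0, 0, 1.3], "delta_rot": [0, 0, 7], "gripper": 0}
    - {"dp": [0, 0, 2.7], "delta_rot": [0, 0, 14], "gripper": 0}
    - {"dp": [0, 0, 4.0], "delta_rot": [0, 0, 21.3], "gripper": 0}
    - {"dp": [0, 0, 5.4], "delta_rot": [0, 0, 21.3], "gripper": 0}
    - {"dp": [0, 0, 6.7], "delta_rot": [0, 0, 21.3], "gripper": 0}

```text
clock: 2.6
tcp_pos: [0.5539, 0.0841, 0.3371]
orientation: [0.663, 0.748, 0.0, 0.0]
contact_force: [0.3, 0.7, -0.1]
opening: 0.002
grasp_force: 0.0
```

Run:
```python
from h import *
s=state();print(s["tcp_pos"],s["joints"],R.from_quat(s["orientation"]).as_matrix().round(3).tolist())
p,_=snapshot("scene");cv2.imwrite("pics/s1.png",cv2.resize(p[120:270,200:400],(800,600),interpolation=cv2.INTER_CUBIC))
```

```text
[0.55392904 0.08407879 0.33709742] [1.30091760e-01 3.47878388e-01 1.70218799e+00 7.62911022e-05
 1.09144606e+00 9.93397167e-03] [[-0.12, 0.993, 0.0], [0.993, 0.12, 0.0], [0.0, 0.0, -1.0]]
```

View pics/s1.png

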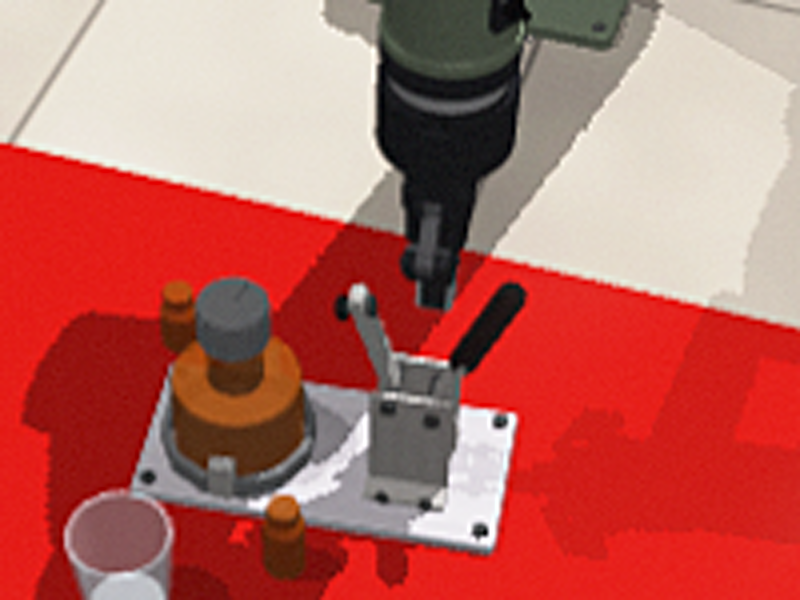

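The closed fingers (tip at about (435,305)) are between the upright arm and the handle, clear of both.

>>> arm_command:
  motion:
    - {"dp": [1.0, 0, 0], "delta_rot": [0, 0, 0], "gripper": 0}
    - {"dp": [1.6, 0, 0], "delta_rot": [0, 0, 0], "gripper": 0}
    - {"dp": [2.2, 0, 0], "delta_rot": [0, 0, 0], "gripper": 0}
    - {"dp": [2.9, 0, 0], "delta_rot": [0, 0, 0], "gripper": 0}
    - {"dp": [3.6, 0, 0.3], "delta_rot": [0, 0, 0], "gripper": 0}

```text
clock: 3.15
tcp_pos: [0.5499, 0.1186, 0.3356]
orientation: [0.663, 0.749, -0.002, 0.003]
contact_force: [1.3, -9.7, 0.1]
opening: 0.001
grasp_force: 4.2
```

>>> arm_command:
  motion:
    - {"dp": [0.7, 0, 0.4], "delta_rot": [0, 0, 0], "gripper": 0}
    - {"dp": [1.3, 0, 0.9], "delta_rot": [0, 0, 0], "gripper": 0}
    - {"dp": [1.9, 0, 1.5], "delta_rot": [0, 0, 0], "gripper": 0}
    - {"dp": [2.5, 0, 2.1], "delta_rot": [0, 0, 0], "gripper": 0}
    - {"dp": [3.0, 0, 2.7], "delta_rot": [0, 0, 0], "gripper": 0}

```text
clock: 3.65
tcp_pos: [0.546, 0.1507, 0.3074]
orientation: [0.663, 0.748, 0.001, -0.0]
contact_force: [-0.2, 0.0, -0.3]
opening: 0.003
grasp_force: 0.0
```

Run:
```python
from h import *
p,_=snapshot("scene");cv2.imwrite("pics/s2.png",cv2.resize(p[120:270,200:400],(800,600),interpolation=cv2.INTER_CUBIC))
```

```text
(no output)
```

View pics/s2.png

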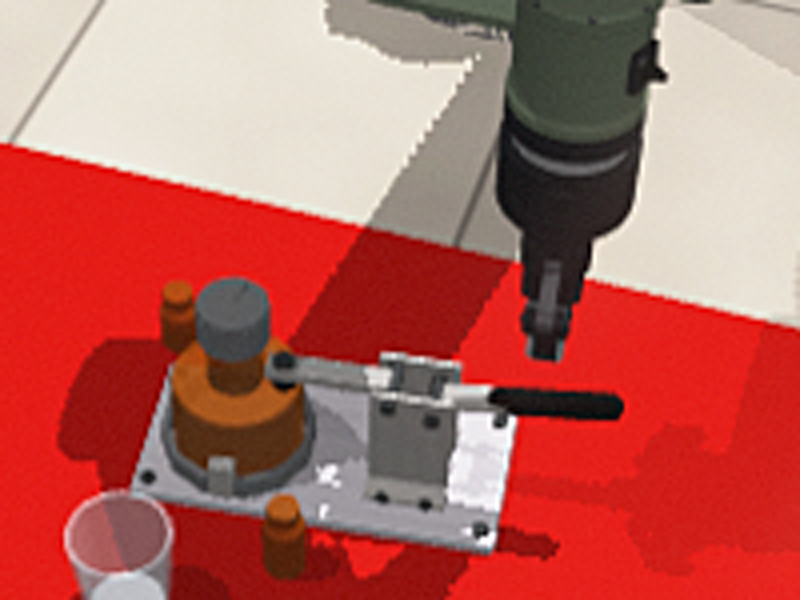

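Clamp locked: the arm lies level with its pad on the shoulder at (283,370), and the handle is nearly level. Next, over the cap with the gripper open, wrist wound back.

>>> arm_command:
  motion:
    - {"dp": [0, 0, -3.0], "delta_rot": [0, 0, 0], "gripper": 100}
    - {"dp": [-3.5, 0, -5.0], "delta_rot": [0, 0, 0], "gripper": 100}
    - {"dp": [-7.5, 0, -5.0], "delta_rot": [0, 0, 0], "gripper": 100}
    - {"dp": [-11.5, 0, -5.0], "delta_rot": [0, 0, 0], "gripper": 100}
    - {"dp": [-15.0, 0, -5.0], "delta_rot": [0, 0, 0], "gripper": 100}

```text
clock: 4.2
tcp_pos: [0.5641, -0.0006, 0.3578]
orientation: [0.663, 0.748, 0.0, 0.0]
contact_force: [0.0, 0.2, -0.1]
opening: 0.844
grasp_force: 0.0
```

>>> arm_command:
  motion:
    - {"dp": [-2.0, 0, 0], "delta_rot": [0, 0, -8], "gripper": 100}
    - {"dp": [-4.3, 0, 0], "delta_rot": [0, 0, -16], "gripper": 100}
    - {"dp": [-4.3, 0, 0], "delta_rot": [0, 0, -24], "gripper": 100}
    - {"dp": [-4.3, 0, 0], "delta_rot": [0, 0, -32], "gripper": 100}
    - {"dp": [-4.3, 0, 0], "delta_rot": [0, 0, -40], "gripper": 100}

```text
clock: 4.7
tcp_pos: [0.5693, -0.042, 0.3574]
orientation: [0.365, 0.931, 0.0, -0.0]
contact_force: [0.6, 0.5, -1.4]
opening: 0.999
grasp_force: 0.0
```

>>> arm_command:
  motion:
    - {"dp": [0, 0, 0], "delta_rot": [0, 0, -8], "gripper": 100}
    - {"dp": [0, 0, 0], "delta_rot": [0, 0, -16], "gripper": 100}
    - {"dp": [0, 0, 0], "delta_rot": [0, 0, -24], "gripper": 100}
    - {"dp": [0, 0, 0], "delta_rot": [0, 0, -32], "gripper": 100}
    - {"dp": [0, 0, 0], "delta_rot": [0, 0, -40], "gripper": 100}

```text
clock: 5.2
tcp_pos: [0.5693, -0.0416, 0.3574]
orientation: [0.024, 1.0, 0.0, -0.0]
contact_force: [0.7, 0.0, -0.2]
opening: 1.001
grasp_force: 0.0
```

>>> arm_command:
  motion:
    - {"dp": [0, 0, 0], "delta_rot": [0, 0, -7], "gripper": 100}
    - {"dp": [0, 0, 0], "delta_rot": [0, 0, -14], "gripper": 100}
    - {"dp": [0, 0, 0], "delta_rot": [0, 0, -20], "gripper": 100}
    - {"dp": [0, 0, 0], "delta_rot": [0, 0, -20], "gripper": 100}
    - {"dp": [0, 0, 0], "delta_rot": [0, 0, -20], "gripper": 100}

```text
clock: 5.7
tcp_pos: [0.5692, -0.0417, 0.3575]
orientation: [-0.146, 0.989, 0.0, -0.0]
contact_force: [-0.0, -0.0, -0.4]
opening: 1.001
grasp_force: 0.0
```

Run:
```python
from h import *
s=state();print(s["tcp_pos"],s["joints"],s["moment"],R.from_quat(s["orientation"]).as_matrix().round(3).tolist())
```

```text
[ 0.56924846 -0.04174397  0.35751003] [-9.34184379e-02  3.46480074e-01  1.64830342e+00  2.95550440e-04
  1.14693626e+00 -1.95694840e+00] [-0.01184229 -0.01494462 -0.01273464] [[-0.957, -0.288, -0.0], [-0.288, 0.957, 0.0], [0.0, 0.0, -1.0]]
```

>>> arm_command:
  motion:
    - {"dp": [0, 0.1, 2.0], "delta_rot": [0, 0, 0], "gripper": 100}
    - {"dp": [0, 0.1, 4.0], "delta_rot": [0, 0, 0], "gripper": 100}
    - {"dp": [0, 0.1, 6.0], "delta_rot": [0, 0, 0], "gripper": 100}
    - {"dp": [0, 0.1, 7.8], "delta_rot": [0, 0, 0], "gripper": 100}
    - {"dp": [0, 0.1, 7.8], "delta_rot": [0, 0, 0], "gripper": 100}

```text
clock: 6.2
tcp_pos: [0.5681, -0.0408, 0.2773]
orientation: [-0.146, 0.989, 0.001, -0.003]
contact_force: [-0.2, -0.0, -0.1]
opening: 1.001
grasp_force: 0.0
```

>>> arm_command:
  motion:
    - {"dp": [0, 0, 0], "delta_rot": [0, 0, 0], "gripper": 20}
    - {"dp": [0, 0, 0], "delta_rot": [0, 0, 0], "gripper": 20}
    - {"dp": [0, 0, 0], "delta_rot": [0, 0, 0], "gripper": 20}
    - {"dp": [0, 0, 0], "delta_rot": [0, 0, 0], "gripper": 20}
    - {"dp": [0, 0, 0], "delta_rot": [0, 0, 0], "gripper": 20}

```text
clock: 6.7
tcp_pos: [0.5686, -0.0389, 0.2819]
orientation: [-0.146, 0.989, 0.003, 0.001]
contact_force: [-3.1, 9.9, 8.2]
opening: 0.5
grasp_force: 59.7
```

```bash
cat > st.py <<'E'
from h import *
s=state();x,y=R.from_quat(s["orientation"]).as_matrix()[:2,0]
print(s["clock"],"tcp",np.round(s["tcp_pos"],4),"j6",round(s["joints"][5],3),"F",np.round(s["contact_force"],1),"M",np.round(s["moment"],3),"open",round(s["opening"],3),"g",round(s["grasp_force"],1),"cwyaw",round(-np.degrees(np.arctan2(y,x)),2),"tilt",np.round(R.from_quat(s["orientation"]).as_matrix()[:2,2],3))
E
python3 st.py
```

```text
6.7 tcp [ 0.5686 -0.0389  0.2819] j6 -1.957 F [-3.1  9.9  8.2] M [ 1.701  0.598 -0.075] open 0.5 g 59.7 cwyaw 163.24 tilt [0.001 0.006]
```

>>> arm_command:
  motion:
    - {"dp": [0, 0.1, -0.15], "delta_rot": [0, 0, 0], "gripper": 20}
    - {"dp": [0, 0.2, -0.25], "delta_rot": [0, 0, 0], "gripper": 20}
    - {"dp": [0, 0.2, -0.24], "delta_rot": [0, 0, 6], "gripper": 20}
    - {"dp": [0, 0.2, -0.23], "delta_rot": [0, 0, 12], "gripper": 20}
    - {"dp": [0, 0.2, -0.22], "delta_rot": [0, 0, 18], "gripper": 20}

```text
clock: 7.2
tcp_pos: [0.5685, -0.038, 0.2821]
orientation: [0.012, 1.0, 0.001, 0.0]
contact_force: [1.5, 6.4, -2.8]
opening: 0.496
grasp_force: 61.9
```

```bash
python3 st.py
```

```text
7.2 tcp [ 0.5685 -0.038   0.2821] j6 -1.636 F [ 1.5  6.4 -2.8] M [ 1.103 -0.192  0.053] open 0.496 g 61.9 cwyaw -178.59 tilt [0.001 0.003]
```

>>> arm_command:
  motion:
    - {"dp": [0, 0.1, -0.02], "delta_rot": [0, 0, 7], "gripper": 20}
    - {"dp": [0, 0.15, 0.0], "delta_rot": [0, 0, 14], "gripper": 20}
    - {"dp": [0, 0.15, 0.01], "delta_rot": [0, 0, 21], "gripper": 20}
    - {"dp": [0, 0.15, 0.02], "delta_rot": [0, 0, 28], "gripper": 20}
    - {"dp": [0, 0.15, 0.03], "delta_rot": [0, 0, 35], "gripper": 20}

```text
clock: 7.7
tcp_pos: [0.5686, -0.0372, 0.2816]
orientation: [0.313, 0.95, 0.001, 0.0]
contact_force: [1.9, 2.6, -5.6]
opening: 0.498
grasp_force: 61.9
```

```bash
python3 st.py
```

```text
7.7 tcp [ 0.5686 -0.0372  0.2816] j6 -1.022 F [ 1.9  2.6 -5.6] M [ 0.541 -0.369  0.075] open 0.498 g 61.9 cwyaw -143.57 tilt [0.001 0.001]
```

>>> arm_command:
  motion:
    - {"dp": [0, 0.05, 0.06], "delta_rot": [0, 0, 8], "gripper": 20}
    - {"dp": [0, 0.05, 0.11], "delta_rot": [0, 0, 16], "gripper": 20}
    - {"dp": [0, 0.05, 0.13], "delta_rot": [0, 0, 24], "gripper": 20}
    - {"dp": [0, 0.05, 0.14], "delta_rot": [0, 0, 32], "gripper": 20}
    - {"dp": [0, 0.05, 0.15], "delta_rot": [0, 0, 40], "gripper": 20}

```text
clock: 8.2
tcp_pos: [0.569, -0.0369, 0.2808]
orientation: [0.619, 0.786, 0.001, 0.001]
contact_force: [0.5, 3.6, -2.0]
opening: 0.494
grasp_force: 62.0
```

```bash
python3 st.py
```

```text
8.2 tcp [ 0.569  -0.0369  0.2808] j6 -0.322 F [ 0.5  3.6 -2. ] M [ 0.461 -0.237  0.044] open 0.494 g 62.0 cwyaw -103.53 tilt [0.002 0.001]
```

>>> arm_command:
  motion:
    - {"dp": [0, 0, 0.02], "delta_rot": [0, 0, 4], "gripper": 20}
    - {"dp": [0, 0, 0.03], "delta_rot": [0, 0, 8], "gripper": 20}
    - {"dp": [0, 0, 0.04], "delta_rot": [0, 0, 12], "gripper": 20}
    - {"dp": [0, 0, 0.05], "delta_rot": [0, 0, 16], "gripper": 20}
    - {"dp": [0, 0, 0.06], "delta_rot": [0, 0, 20], "gripper": 20}

```text
clock: 8.7
tcp_pos: [0.5692, -0.0368, 0.2804]
orientation: [0.745, 0.667, 0.001, 0.001]
contact_force: [2.0, 3.5, -0.4]
opening: 0.497
grasp_force: 62.1
```

```bash
python3 st.py
```

```text
8.7 tcp [ 0.5692 -0.0368  0.2804] j6 0.024 F [ 2.   3.5 -0.4] M [ 0.455 -0.209  0.061] open 0.497 g 62.1 cwyaw -83.7 tilt [0.003 0.001]
```

>>> arm_command:
  motion:
    - {"dp": [0, 0, 0], "delta_rot": [0, 0, 2], "gripper": 20}
    - {"dp": [0, 0, 0.01], "delta_rot": [0, 0, 4], "gripper": 20}
    - {"dp": [0, 0, 0.01], "delta_rot": [0, 0, 6], "gripper": 20}
    - {"dp": [0, 0, 0.02], "delta_rot": [0, 0, 8], "gripper": 20}
    - {"dp": [0, 0, 0.02], "delta_rot": [0, 0, 8], "gripper": 20}

```text
clock: 9.2
tcp_pos: [0.5693, -0.0369, 0.2802]
orientation: [0.789, 0.615, 0.001, 0.001]
contact_force: [1.8, 3.1, 0.7]
opening: 0.498
grasp_force: 62.2
```

```bash
python3 st.py
```

```text
9.2 tcp [ 0.5693 -0.0369  0.2802] j6 0.161 F [1.8 3.1 0.7] M [ 0.478 -0.283 -0.034] open 0.498 g 62.2 cwyaw -75.86 tilt [0.003 0.001]
```

>>> arm_command:
  motion:
    - {"dp": [0, 0, 0], "delta_rot": [0, 0, 2], "gripper": 20}
    - {"dp": [0, 0, 0.01], "delta_rot": [0, 0, 4], "gripper": 20}
    - {"dp": [0, 0, 0.01], "delta_rot": [0, 0, 6], "gripper": 20}
    - {"dp": [0, 0, 0.02], "delta_rot": [0, 0, 8], "gripper": 20}
    - {"dp": [0, 0, 0.02], "delta_rot": [0, 0, 10], "gripper": 20}

```text
clock: 9.7
tcp_pos: [0.5693, -0.0369, 0.2801]
orientation: [0.839, 0.543, 0.002, 0.001]
contact_force: [2.7, 2.9, 0.2]
opening: 0.497
grasp_force: 62.2
```

```bash
python3 st.py
```

```text
9.7 tcp [ 0.5693 -0.0369  0.2801] j6 0.336 F [2.7 2.9 0.2] M [ 0.481 -0.379  0.051] open 0.497 g 62.2 cwyaw -65.84 tilt [0.003 0.001]
```

>>> arm_command:
  motion:
    - {"dp": [0, 0, 0], "delta_rot": [0, 0, 2], "gripper": 20}
    - {"dp": [0, 0, 0.01], "delta_rot": [0, 0, 4], "gripper": 20}
    - {"dp": [0, 0, 0.01], "delta_rot": [0, 0, 6], "gripper": 20}
    - {"dp": [0, 0, 0.01], "delta_rot": [0, 0, 7], "gripper": 20}
    - {"dp": [0, 0, 0.01], "delta_rot": [0, 0, 8], "gripper": 20}

```text
clock: 10.2
tcp_pos: [0.5694, -0.037, 0.2799]
orientation: [0.875, 0.484, 0.002, 0.001]
contact_force: [3.8, 4.0, 1.7]
opening: 0.494
grasp_force: 62.3
```

```bash
python3 st.py
```

```text
10.2 tcp [ 0.5694 -0.037   0.2799] j6 0.475 F [3.8 4.  1.7] M [ 0.575 -0.642  0.044] open 0.494 g 62.3 cwyaw -57.85 tilt [0.004 0.   ]
```

>>> arm_command:
  motion:
    - {"dp": [0.05, 0, 0], "delta_rot": [0, 0, 2], "gripper": 20}
    - {"dp": [0.05, 0, 0.01], "delta_rot": [0, 0, 4], "gripper": 20}
    - {"dp": [0.05, 0, 0.01], "delta_rot": [0, 0, 6], "gripper": 20}
    - {"dp": [0.05, 0, 0.01], "delta_rot": [0, 0, 7], "gripper": 20}
    - {"dp": [0.05, 0, 0.01], "delta_rot": [0, 0, 8], "gripper": 20}

```text
clock: 10.7
tcp_pos: [0.5696, -0.0369, 0.2797]
orientation: [0.907, 0.421, 0.001, 0.001]
contact_force: [3.5, 2.7, 3.4]
opening: 0.494
grasp_force: 62.3
```

```bash
python3 st.py
```

```text
10.7 tcp [ 0.5696 -0.0369  0.2797] j6 0.616 F [3.5 2.7 3.4] M [ 0.271 -0.675  0.024] open 0.494 g 62.3 cwyaw -49.85 tilt [ 0.003 -0.   ]
```

>>> arm_command:
  motion:
    - {"dp": [0, 0, 0], "delta_rot": [0, 0, 1], "gripper": 20}
    - {"dp": [0, 0, 0.01], "delta_rot": [0, 0, 2], "gripper": 20}
    - {"dp": [0, 0, 0.01], "delta_rot": [0, 0, 3], "gripper": 20}
    - {"dp": [0, 0, 0.01], "delta_rot": [0, 0, 4], "gripper": 20}
    - {"dp": [0, 0, 0.01], "delta_rot": [0, 0, 5], "gripper": 20}

```text
clock: 11.2
tcp_pos: [0.5696, -0.0369, 0.2796]
orientation: [0.924, 0.381, 0.001, 0.001]
contact_force: [5.0, 1.8, 4.9]
opening: 0.498
grasp_force: 62.4
```

```bash
python3 st.py
```

```text
11.2 tcp [ 0.5696 -0.0369  0.2796] j6 0.704 F [5.  1.8 4.9] M [ 0.162 -0.799  0.032] open 0.498 g 62.4 cwyaw -44.82 tilt [ 0.003 -0.   ]
```

>>> arm_command:
  motion:
    - {"dp": [0.03, 0.03, -0.02], "delta_rot": [0, 0, 1], "gripper": 20}
    - {"dp": [0.03, 0.03, -0.02], "delta_rot": [0, 0, 2], "gripper": 20}
    - {"dp": [0.03, 0.03, -0.01], "delta_rot": [0, 0, 3], "gripper": 20}
    - {"dp": [0.03, 0.03, -0.01], "delta_rot": [0, 0, 4], "gripper": 20}
    - {"dp": [0.03, 0.03, -0.01], "delta_rot": [0, 0, 5], "gripper": 20}

```text
clock: 11.7
tcp_pos: [0.5698, -0.0369, 0.2794]
orientation: [0.94, 0.34, 0.001, 0.001]
contact_force: [6.0, 0.9, 5.3]
opening: 0.502
grasp_force: 62.5
```

```bash
python3 st.py
```

```text
11.7 tcp [ 0.5698 -0.0369  0.2794] j6 0.791 F [6.  0.9 5.3] M [ 0.049 -0.824  0.045] open 0.502 g 62.5 cwyaw -39.81 tilt [ 0.002 -0.001]
```

>>> arm_command:
  motion:
    - {"dp": [0, 0, 0], "delta_rot": [0, 0, 1], "gripper": 20}
    - {"dp": [0, 0, 0], "delta_rot": [0, 0, 2], "gripper": 20}
    - {"dp": [0, 0, 0], "delta_rot": [0, 0, 3], "gripper": 20}
    - {"dp": [0, 0, 0], "delta_rot": [0, 0, 4], "gripper": 20}
    - {"dp": [0, 0, 0], "delta_rot": [0, 0, 5], "gripper": 20}

```text
clock: 12.2
tcp_pos: [0.5698, -0.037, 0.2794]
orientation: [0.954, 0.299, 0.001, 0.001]
contact_force: [6.1, 0.3, 4.8]
opening: 0.502
grasp_force: 62.5
```

```bash
python3 st.py
```

```text
12.2 tcp [ 0.5698 -0.037   0.2794] j6 0.879 F [6.1 0.3 4.8] M [ 0.023 -0.846  0.082] open 0.502 g 62.5 cwyaw -34.81 tilt [ 0.002 -0.001]
```

>>> arm_command:
  motion:
    - {"dp": [0, 0, 0], "delta_rot": [0, 0, 1], "gripper": 20}
    - {"dp": [0, 0, 0], "delta_rot": [0, 0, 2], "gripper": 20}
    - {"dp": [0, 0, 0], "delta_rot": [0, 0, 3], "gripper": 20}
    - {"dp": [0, 0, 0], "delta_rot": [0, 0, 4], "gripper": 20}
    - {"dp": [0, 0, 0], "delta_rot": [0, 0, 5], "gripper": 20}

```text
clock: 12.7
tcp_pos: [0.5698, -0.037, 0.2793]
orientation: [0.966, 0.257, 0.001, 0.001]
contact_force: [5.3, 0.8, 4.8]
opening: 0.494
grasp_force: 62.5
```

```bash
python3 st.py
```

```text
12.7 tcp [ 0.5698 -0.037   0.2793] j6 0.966 F [5.3 0.8 4.8] M [-0.006 -0.889  0.04 ] open 0.494 g 62.5 cwyaw -29.82 tilt [ 0.002 -0.001]
```

>>> arm_command:
  motion:
    - {"dp": [0, 0, 0], "delta_rot": [0, 0, 1], "gripper": 20}
    - {"dp": [0, 0, 0], "delta_rot": [0, 0, 2], "gripper": 20}
    - {"dp": [0, 0, 0], "delta_rot": [0, 0, 3], "gripper": 20}
    - {"dp": [0, 0, 0.01], "delta_rot": [0, 0, 4], "gripper": 20}
    - {"dp": [0, 0, 0.01], "delta_rot": [0, 0, 5], "gripper": 20}

```text
clock: 13.2
tcp_pos: [0.5699, -0.0369, 0.2793]
orientation: [0.976, 0.217, 0.001, 0.001]
contact_force: [6.0, 1.3, 4.9]
opening: 0.5
grasp_force: 62.8
```

```bash
python3 st.py
```

```text
13.2 tcp [ 0.5699 -0.0369  0.2793] j6 1.049 F [6.  1.3 4.9] M [ 0.154 -0.865  1.669] open 0.5 g 62.8 cwyaw -25.12 tilt [ 0.002 -0.002]
```

>>> arm_command:
  motion:
    - {"dp": [0, 0, 0], "delta_rot": [0, 0, 0], "gripper": 20}
    - {"dp": [0, 0, 0], "delta_rot": [0, 0, 0], "gripper": 20}
    - {"dp": [0, 0, 0], "delta_rot": [0, 0, 0], "gripper": 20}
    - {"dp": [0, 0, 0], "delta_rot": [0, 0, 0], "gripper": 20}
    - {"dp": [0, 0, 0], "delta_rot": [0, 0, 0], "gripper": 20}

```text
clock: 13.7
tcp_pos: [0.5699, -0.0368, 0.2793]
orientation: [0.976, 0.218, 0.001, 0.001]
contact_force: [5.3, 0.5, 5.0]
opening: 0.498
grasp_force: 62.8
```

```bash
python3 st.py; python3 st.py
```

```text
13.7 tcp [ 0.5699 -0.0368  0.2793] j6 1.048 F [5.3 0.5 5. ] M [ 0.164 -0.876  1.576] open 0.498 g 62.8 cwyaw -25.19 tilt [ 0.002 -0.002]
13.7 tcp [ 0.5699 -0.0368  0.2793] j6 1.048 F [5.3 0.5 5. ] M [ 0.164 -0.876  1.576] open 0.498 g 62.8 cwyaw -25.19 tilt [ 0.002 -0.002]
```

>>> arm_command:
  motion:
    - {"dp": [0, 0, 0], "delta_rot": [0, 0, -1], "gripper": 20}
    - {"dp": [0, 0, 0], "delta_rot": [0, 0, -1], "gripper": 20}
    - {"dp": [0, 0, 0], "delta_rot": [0, 0, -1], "gripper": 20}
    - {"dp": [0, 0, 0], "delta_rot": [0, 0, -1], "gripper": 20}
    - {"dp": [0, 0, 0], "delta_rot": [0, 0, -1], "gripper": 20}

```text
clock: 14.2
tcp_pos: [0.5699, -0.0369, 0.2793]
orientation: [0.974, 0.226, 0.001, 0.001]
contact_force: [5.8, 0.5, 4.9]
opening: 0.497
grasp_force: 62.8
```

```bash
python3 st.py; python3 st.py
```

```text
14.2 tcp [ 0.5699 -0.0369  0.2793] j6 1.032 F [5.8 0.5 4.9] M [ 0.11  -0.874  1.272] open 0.497 g 62.8 cwyaw -26.12 tilt [ 0.002 -0.002]
14.2 tcp [ 0.5699 -0.0369  0.2793] j6 1.032 F [5.8 0.5 4.9] M [ 0.11  -0.874  1.272] open 0.497 g 62.8 cwyaw -26.12 tilt [ 0.002 -0.002]
```

>>> arm_command:
  motion:
    - {"dp": [0, 0, 0], "delta_rot": [0, 0, -1], "gripper": 20}
    - {"dp": [0, 0, 0], "delta_rot": [0, 0, -2], "gripper": 20}
    - {"dp": [0, 0, 0], "delta_rot": [0, 0, -2], "gripper": 20}
    - {"dp": [0, 0, 0], "delta_rot": [0, 0, -2], "gripper": 20}
    - {"dp": [0, 0, 0], "delta_rot": [0, 0, -2], "gripper": 20}

```text
clock: 14.7
tcp_pos: [0.5698, -0.037, 0.2793]
orientation: [0.97, 0.242, 0.001, 0.001]
contact_force: [5.5, 0.7, 4.9]
opening: 0.498
grasp_force: 62.8
```

```bash
python3 st.py
```

```text
14.7 tcp [ 0.5698 -0.037   0.2793] j6 0.999 F [5.5 0.7 4.9] M [ 0.004 -0.855  0.595] open 0.498 g 62.8 cwyaw -27.98 tilt [ 0.002 -0.001]
```

>>> arm_command:
  motion:
    - {"dp": [0, 0, 0], "delta_rot": [0, 0, -1], "gripper": 20}
    - {"dp": [0, 0, 0], "delta_rot": [0, 0, -2], "gripper": 20}
    - {"dp": [0, 0, 0], "delta_rot": [0, 0, -2], "gripper": 20}
    - {"dp": [0, 0, 0], "delta_rot": [0, 0, -2], "gripper": 20}
    - {"dp": [0, 0, 0], "delta_rot": [0, 0, -2], "gripper": 20}

```text
clock: 15.2
tcp_pos: [0.5698, -0.037, 0.2793]
orientation: [0.966, 0.258, 0.001, 0.001]
contact_force: [4.3, 0.2, 4.8]
opening: 0.501
grasp_force: 62.8
```

```bash
python3 st.py
```

```text
15.2 tcp [ 0.5698 -0.037   0.2793] j6 0.965 F [4.3 0.2 4.8] M [ 0.035 -0.878  0.114] open 0.501 g 62.8 cwyaw -29.85 tilt [ 0.002 -0.001]
```

>>> arm_command:
  motion:
    - {"dp": [0, 0, 0], "delta_rot": [0, 0, -1], "gripper": 20}
    - {"dp": [0, 0, 0], "delta_rot": [0, 0, -2], "gripper": 20}
    - {"dp": [0, 0, 0], "delta_rot": [0, 0, -2], "gripper": 20}
    - {"dp": [0, 0, 0], "delta_rot": [0, 0, -2], "gripper": 20}
    - {"dp": [0, 0, 0], "delta_rot": [0, 0, -2], "gripper": 20}

```text
clock: 15.7
tcp_pos: [0.5698, -0.037, 0.2793]
orientation: [0.962, 0.274, 0.001, 0.001]
contact_force: [4.6, 0.9, 4.8]
opening: 0.498
grasp_force: 62.8
```

```bash
python3 st.py
```

```text
15.7 tcp [ 0.5698 -0.037   0.2793] j6 0.93 F [4.6 0.9 4.8] M [-0.021 -0.902  0.042] open 0.498 g 62.8 cwyaw -31.85 tilt [ 0.002 -0.001]
```

>>> arm_command:
  motion:
    - {"dp": [0, 0, -0.02], "delta_rot": [0, 0, -8], "gripper": 20}
    - {"dp": [0, 0, -0.04], "delta_rot": [0, 0, -16], "gripper": 20}
    - {"dp": [0, 0, -0.06], "delta_rot": [0, 0, -24], "gripper": 20}
    - {"dp": [0, 0, -0.08], "delta_rot": [0, 0, -32], "gripper": 20}
    - {"dp": [0, 0, -0.09], "delta_rot": [0, 0, -40], "gripper": 20}

```text
clock: 16.2
tcp_pos: [0.5696, -0.0368, 0.28]
orientation: [0.808, 0.589, 0.001, 0.0]
contact_force: [4.8, 2.0, 4.9]
opening: 0.495
grasp_force: 62.8
```

```bash
python3 st.py
```

```text
16.2 tcp [ 0.5696 -0.0368  0.28  ] j6 0.227 F [4.8 2.  4.9] M [ 0.246 -0.783 -0.083] open 0.495 g 62.8 cwyaw -72.15 tilt [0.001 0.   ]
```

>>> arm_command:
  motion:
    - {"dp": [0, 0, -0.02], "delta_rot": [0, 0, -8], "gripper": 20}
    - {"dp": [0, 0, -0.03], "delta_rot": [0, 0, -16], "gripper": 20}
    - {"dp": [0, 0, -0.05], "delta_rot": [0, 0, -24], "gripper": 20}
    - {"dp": [0, 0, -0.06], "delta_rot": [0, 0, -32], "gripper": 20}
    - {"dp": [0, 0, -0.07], "delta_rot": [0, 0, -40], "gripper": 20}

```text
clock: 16.7
tcp_pos: [0.5692, -0.0367, 0.2806]
orientation: [0.558, 0.83, 0.0, -0.0]
contact_force: [3.1, 0.9, 5.9]
opening: 0.5
grasp_force: 62.9
```

```bash
python3 st.py
```

```text
16.7 tcp [ 0.5692 -0.0367  0.2806] j6 -0.471 F [3.1 0.9 5.9] M [ 0.274 -0.591  0.02 ] open 0.5 g 62.9 cwyaw -112.15 tilt [-0.  0.]
```

>>> arm_command:
  motion:
    - {"dp": [0, 0, -0.01], "delta_rot": [0, 0, -4], "gripper": 20}
    - {"dp": [0, 0, -0.02], "delta_rot": [0, 0, -8], "gripper": 20}
    - {"dp": [0, 0, -0.02], "delta_rot": [0, 0, -8], "gripper": 20}
    - {"dp": [0, 0, -0.02], "delta_rot": [0, 0, -8], "gripper": 20}
    - {"dp": [0, 0, -0.02], "delta_rot": [0, 0, -8], "gripper": 20}

```text
clock: 17.2
tcp_pos: [0.5691, -0.0368, 0.2808]
orientation: [0.501, 0.865, -0.0, -0.0]
contact_force: [4.5, 1.6, 4.9]
opening: 0.498
grasp_force: 62.9
```

```bash
python3 st.py
python3 - <<'E'
from h import *
p,_=snapshot("scene");cv2.imwrite("pics/s3.png",cv2.resize(p[120:270,200:400],(800,600),interpolation=cv2.INTER_CUBIC))
E
```

```text
17.2 tcp [ 0.5691 -0.0368  0.2808] j6 -0.606 F [4.5 1.6 4.9] M [ 0.305 -0.63   0.06 ] open 0.498 g 62.9 cwyaw -119.84 tilt [-0.  0.]
```

View pics/s3.png

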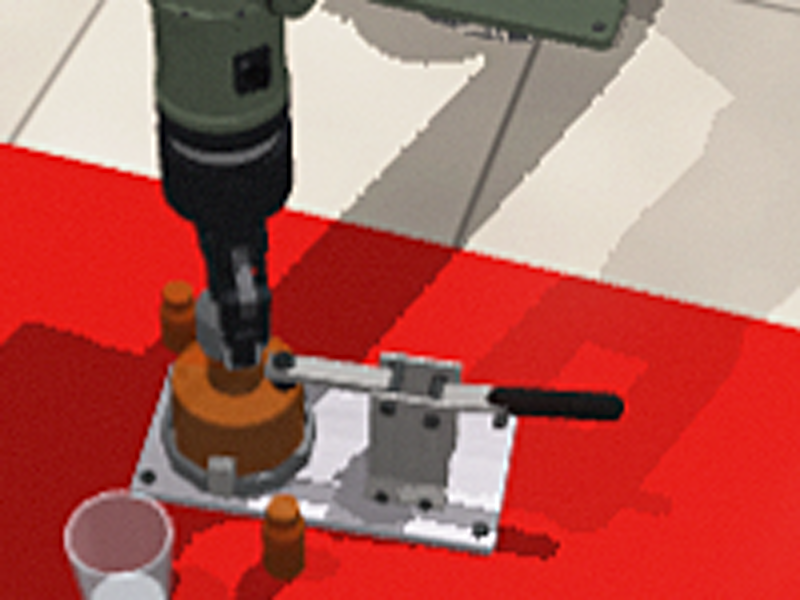

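The clamp is still locked, with the pad at (283,370) and the handle level. The cap is held in the fingers, a quarter turn back from the measured stop.

```bash
python3 -c "
from plant import *
print(sign_off())"
```

```text
the job is handed in; nothing more can be done
None
```

I handed the job in at 17.3 s with the clamp locked on the bottle's shoulder. I screwed the cap to its stop (torque rose to about 1.7 N m), backed it off 90° as measured at the wrist, and it is still gripped. I had no direct view of the cap's own angle.

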